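Walk the embossing die round to the fence

TASK

Using only pushes of the fingertips or the outside of the fingers, walk the heavy metal die block round on the bench until one of its two long sides lies flat against the steel fence, with the block centred on the fence's middle pin. Push slowly, do not lift or tip the block, and leave the jar, the brass stamp and the mallet where they are; let go of the block when it is in place.

Things in the scene. Friction and masses are not known exactly. Their poses are not given: they have to be found in the camera images.
- die: Loose aluminium slab 90 mm (its x) by 150 mm (its y), 36 mm high, about 1.3 kg (give or take a fifth); dark stepped diamond on top. Origin: centre of underside, z up. Long sides (+x, -x) are alike; either may meet the fence. Starts 115-140 mm in front of the fence, long axis 35-90 degrees off its line, either way. Slides by dry friction and stops when the push stops.
- fence: Fixed dark steel bar, 260 mm long (its y), 18 mm thick, 30 mm high; a 10 mm pin on its middle tops out at 48 mm; two low feet behind. Origin: bench level, middle of the working face, in line with the pin; -x points from that face towards block and robot. Block home: its origin at x = -45 mm, y = 0 here, y axes parallel. Place and heading vary.
- dye_bottle: Bystander: amber glass jar, 48 mm diameter, 75 mm high, standing on the bench to one side of the block. Origin at the centre of its underside.
- stamp: Bystander: brass hand stamp, foot 36 mm diameter, 66 mm high, standing beside the block. Origin: centre of underside. Jar and stamp may swap places; each stands 230-260 mm from the fence's middle along its line (one each side), 50-110 mm in front of it.
- mallet: Bystander: hammer 240 mm long lying on the bench to the robot's right, well off the block. Origin under its middle, x along the handle towards the head.
Not all that is in view belongs to the job. Several things have the shape of the die; the one meant has the colours described above.

How it is judged:
At the end, for the whole second after the job is handed in: The die block rests flat on the bench, a long side against the fence (parallel within 0.05 rad, gap at its middle under 4 mm), its middle within 20 mm of the fence's pin along the fence, at rest and let go (angle between the y axis of die and the y axis of fence, either way round below 0.05 rad and x of die in the frame of fence between -0.049 and -0.04 m and y of die in the frame of fence between -0.02 and 0.02 m and height (world z) of die below 0.004 m and angle between die's own z axis and vertical below 0.05 rad and linear speed of die below 0.01 m/s); the robot touches nothing.
It fails at once if the die block is lifted off the bench (over 8 mm) or tipped (over 0.15 rad) (height (world z) of die above 0.008 m or angle between die's own z axis and vertical above 0.15 rad).
It fails at once if the die block is shoved faster than 0.4 m/s (linear speed of die above 0.4 m/s).
It fails at once if the jar or the stamp is moved more than 20 mm or tipped (distance of any of dye_bottle, stamp from where it was at the start of the episode above 0.02 m or angle between any of dye_bottle, stamp's own z axis and vertical above 0.4 rad).
It fails at once if the mallet is moved more than 20 mm (distance of mallet from where it was at the start of the episode above 0.02 m).
It fails at once if the block is pushed with the arm or the gripper body instead of the fingers (over 3 N) (contact force between the arm and die above 3 N).
It also fails if it takes over 72 s, if anything falls off the work surface, if the arm or the gripper's body presses on something with over 40 N, if the wrist force passes 120 N, or if a joint passes its speed limit or range.

ROBOT

A 6-joint arm with a two-finger parallel gripper is mounted at the origin on the work surface. World frame = base frame: x ahead of the robot, y to its left, z up, the work surface at z = 0. Lengths are in m, angles in rad, forces in N, time in s.
With the tool pointing down it reaches from about 0.375 to 0.9 m from the base axis. Payload 3.1 kg.
Tool frame: the origin (TCP) lies midway between the tips of the shut fingers; the grasp point (between the pads) lies 19 mm behind it (manip.grasp_offset is the distance from the TCP to the grasp point, in m); z points along the fingers, y is the line along which they close (so a half turn about z gives the same grasp; the last joint's range is limited). The gripper opens to 85 mm and grips with 20 to 120 N. Pads are 22 mm wide; open, the fingers measure 114 mm over their backs; the gripper's body (76 mm by 85 mm) begins 54 mm behind the grasp point. The pads swing forward as they close: fully open they stand 13 mm farther back than shut.
Start: joints at [-1.317, 0.527, 1.433, -0, 1.181, -0.178], TCP at [0.262, -0.568, 0.231] pointing down, gripper open.
Joint ranges: [-3.08, 3.08], [-0.75, 2.2], [0.22, 2.44], [-1.43, 4.57], [0, 2.65], [-2.85, 2.85]. Speed limits (rad/s): [2.79, 2.79, 3.14, 3.14, 3.14, 3.14].

INTERFACE

Orientations are given as a unit quaternion [x, y, z, w].
In Python, from station import sensors, cams, order, manip gives the robot as it stands.
- The arm moves only by the tool move_arm, never from a script. Its argument "targets" is a list of rows, each an object of numbers: "dx", "dy", "dz": the shift along the world's x, y, z normalised to -1 to 1, where 1 is 25 mm; "rx", "ry", "rz": the turn, a rotation vector about the world's x, y, z normalised to -1 to 1, where 1 is 30 degrees. A call has exactly 10 rows; each row shifts and turns the commanded pose from where the row before left it; what a row does not reach is not made up. A row lasts 1/8 s, in which the tool goes at most 62.5 mm and 10.7 degrees, less where a joint would pass 70% of its speed; a pose out of reach is approached as far as the arm can. A call with a number of a shift or a turn outside -1 to 1 is refused whole. A call with a gripper value outside its range is refused whole. "claw" is the opening in per cent of the stroke, from 0 (shut) to 100 (fully open), set as the call begins (left out, the last holds). The fingers move at their own pace and stop on an object; "newtons" is the grip in N (left out, the last holds). Time passes only in rows, so rows that do not move let the fingers close, or fill a call up. It gives the time, the measured TCP pose, the force, the opening and the grip force at its end, in the units of the state.
- sensors.sense(): the state, without advancing time (a new reading comes with each control period).
- cams.snapshot(name): name is "scene" or "top" or "wrist"; returns the picture (420x560x3 uint8, red, green, blue); there is no depth.
- cams.camera_model(name): a dict with "fx", "fy", "cx", "cy" (pixels), "extrinsics" (4x4, takes a point from world to camera coordinates). Camera axes: x right, y down, z forward; pixel columns grow to the right and rows downward; lengths in m; the calibration is good to about 2 mm. A picture is of the moment at which its call begins: read the wrist's pose just before it. camera_model takes no time and is no camera call; for the wrist camera it gives the pose at the moment of the call.
- order.sign_off(): hands the job in; it is judged then, once.
The state is a dict: "t": time; "q": joint angles; "qd": joint speeds; "tau": joint torques, N m; "tcp_pos": TCP position; "tool_rot": TCP orientation; "force": force on the tool from outside, world axes, zero at the start; "ft_torque": the same for the moment, N m; "finger_gap": opening from 0.0 (shut) to 1.0 (fully open); "gripper_force": force on a finger pad.
Only numpy, scipy, OpenCV 4.12 (cv2) and the standard library are available. Lean on these libraries where they do the work, as an engineer would, in place of code of your own. Each camera call takes 0.05 s, during which the arm holds its last target. There are 200 camera calls.

## Working session

There is one attempt and no reset: what is moved stays moved. The work goes in short steps, Python scripts to look and compute and a tool call to move; the robot and the scene stay as the last step left them, time stands still between calls to the robot, and variables do not carry over. Pictures are saved under pics/ and viewed, at most 10 in all, crops included, and the job is handed in when it is done.

Besides the shell and the picture viewer there is one more tool, called after "Request:" as name(argument=value, ...) on one line, values as JSON. move_arm: Moves the arm, as the interface text tells. Scaled input: -1 to 1 covers 25 mm each way for a shift and 30 degrees each way for a turn. Its arguments: {"type":"object","properties":{"targets":{"type":"array"},"claw":{"type":"number"},"newtons":{"type":"number"}},"required":["targets"]}

```bash
ls; mkdir -p pics; python3 - <<'E'
from station import sensors,cams,manip
import cv2,numpy as np
for n in("top","scene"):
    cv2.imwrite(f"pics/{n}0.png",cams.snapshot(n)[:,:,::-1]); m=cams.camera_model(n); print(n,m["fx"],m["cx"],m["cy"],np.round(m["extrinsics"],3).tolist())
s=sensors.sense();print(s["t"],s["tcp_pos"],s["tool_rot"],s["force"],s["finger_gap"])
E
```

```text
pics
top 462.0542108283818 283.56046357961543 208.32166528273055 [[0.009, -1.0, -0.007, -0.079], [-0.998, -0.009, -0.064, 0.568], [0.064, 0.007, -0.998, 1.248], [0.0, 0.0, 0.0, 1.0]]
scene 395.9580635386856 274.36496432966715 210.64639641613695 [[0.391, 0.92, -0.009, -0.147], [0.737, -0.319, -0.596, -0.421], [-0.551, 0.226, -0.803, 1.314], [0.0, 0.0, 0.0, 1.0]]
0.1 [ 0.26142135 -0.56699208  0.23042472] [ 9.76789716e-01  2.14198216e-01 -2.94074080e-05 -9.87333624e-04] [0.10073892 0.5518726  0.43426728] 0.9978217715775191
```

View pics/top0.png

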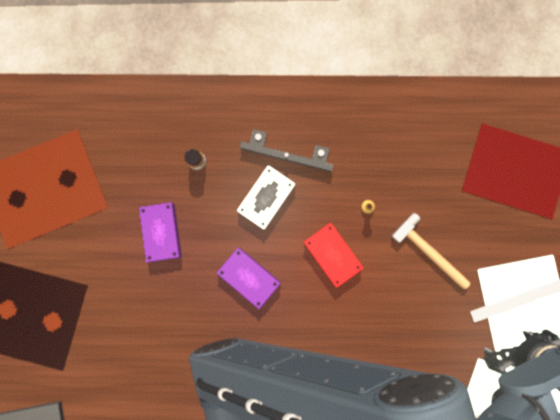

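View pics/scene0.png

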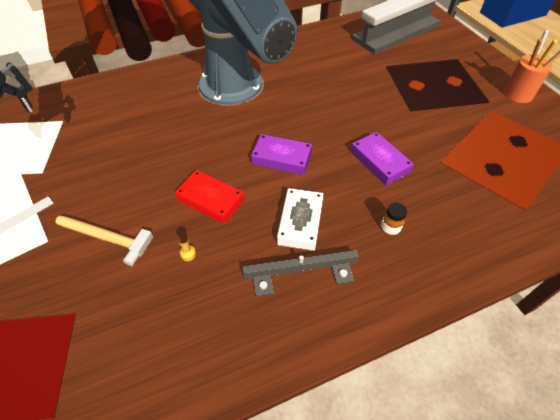

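Top view: the bench fence is at (287,157), jar at (195,160), stamp at (368,207), mallet at (430,250). The die-shaped things are a bare-metal slab with a dark diamond (266,197), purple slabs (160,233) and (248,279), and a red one (333,256). Only the slab at (266,197) is aluminium with a dark stepped diamond; I'll confirm in a crop and measure.

```bash
cat > h.py <<'E'
from station import sensors,cams
import cv2,numpy as np
def ray(m,u,v,z):
    E=np.array(m["extrinsics"]);R,t=E[:3,:3],E[:3,3];c=-R.T@t
    d=R.T@np.array([(u-m["cx"])/m["fx"],(v-m["cy"])/m["fy"],1]);return (c+d*(z-c[2])/d[2])[:2]
def mask(im,kind):
    h=cv2.cvtColor(im,cv2.COLOR_RGB2HSV);H,S,V=[h[:,:,i].astype(int) for i in range(3)]
    return {"die":(S<60)&(V>135),"fence":(S<110)&(V<125)&(V>25)}[kind].astype(np.uint8)*255
def rect(im,m,kind,box,z):
    k=mask(im,kind);w=np.zeros_like(k);x0,y0,x1,y1=box;w[y0:y1,x0:x1]=k[y0:y1,x0:x1]
    c=max(cv2.findContours(w,cv2.RETR_EXTERNAL,cv2.CHAIN_APPROX_NONE)[0],key=cv2.contourArea)
    P=np.float32([ray(m,u,v,z) for u,v in c[:,0]])*1000
    r=cv2.minAreaRect(P);b=cv2.boxPoints(r);e=[b[1]-b[0],b[2]-b[1]];L=max(e,key=np.linalg.norm)
    return np.array(r[0]),sorted(r[1]),np.degrees(np.arctan2(L[1],L[0]))%180,w
E
python3 - <<'E'
from h import *
im=cams.snapshot("top");m=cams.camera_model("top")
d=rect(im,m,"die",(225,155,305,240),.036);f=rect(im,m,"fence",(235,138,340,175),.03)
print("die",d[:3]);print("fence",f[:3])
for n,u,v,z in[("fL",241,149.5,.03),("fR",331,170,.03),("pin",287,155,.048),("jar",194,157,.075),("stamp",368,206,.066),("redTL",304,243,.036),("redTR",333,224,.036),("purp top",233,249,.036),("purpR",280,284,.036),("mallethead",406,228,.03)]:print(n,ray(m,u,v,z))
cr=cv2.resize(im[120:250,180:390],None,fx=3.5,fy=3.5,interpolation=cv2.INTER_CUBIC)[:,:,::-1].copy()
w=cv2.resize(d[3]|f[3],None,fx=1,fy=1)[120:250,180:390];w=cv2.resize(w,(cr.shape[1],cr.shape[0]))
cv2.drawContours(cr,cv2.findContours((w>127).astype(np.uint8),0,2)[0],-1,(0,255,0),1)
cv2.imwrite("pics/crop.png",cr)
E
```

```text
die (array([598.19921875, -25.54397583]), [94.3719482421875, 154.78018188476562], np.float32(146.22934))
fence (array([701.62207031, -77.52958679]), [10.176010131835938, 256.50091552734375], np.float32(75.990685))
fL [0.72823163 0.04418269]
fR [ 0.67375262 -0.20206595]
pin [ 0.71079943 -0.0818307 ]
jar [0.69863173 0.16332033]
stamp [ 0.57376601 -0.29620687]
redTL [ 0.47476114 -0.12956638]
redTR [ 0.52648756 -0.20727002]
purp top [0.4569111  0.06099397]
purpR [ 0.36493164 -0.06617106]
mallethead [ 0.51765378 -0.40486472]
```

View pics/crop.png

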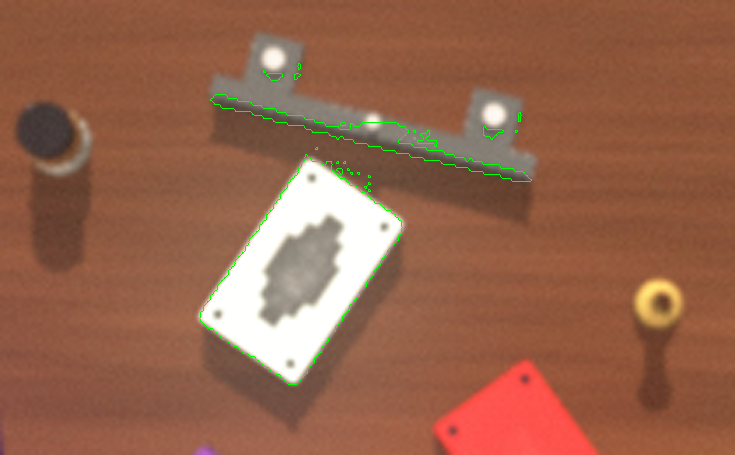

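The crop confirms it: bare metal with a dark stepped diamond, the only one of that kind, measured cleanly. The fence origin comes out near (0.703,-0.078) with its y at 76°. The die is at fence coordinates (-114, +26) mm and needs a 70° clockwise turn.

Plan: push its front end from the left with shut fingers, turning the tool along with it. Then push straight in from behind with open fingers.

Request:
move_arm(claw=0, targets=[{"dx": 0.75,"dy": 1,"rz": 0.105},{"dx": 0.75,"dy": 1,"rz": 0.105},{"dx": 0.75,"dy": 1,"rz": 0.105},{"dx": 0.75,"dy": 1,"rz": 0.105},{"dx": 0.75,"dy": 1,"rz": 0.105},{"dx": 0.75,"dy": 1,"rz": 0.105},{"dx": 0.75,"dy": 1,"rz": 0.105},{"dx": 0.75,"dy": 1,"rz": 0.105},{"dx": 0.75,"dy": 1,"rz": 0.105},{"dx": 0.75,"dy": 1,"rz": 0.105}])

```text
schema error: expected keys dx, dy, dz, rx, ry, rz
```

Request:
move_arm(targets=[{"dx": 0.75,"dy": 1},{"dx": 0.75,"dy": 1},{"dx": 0.75,"dy": 1},{"dx": 0.75,"dy": 1},{"dx": 0.75,"dy": 1},{"dx": 0.75,"dy": 1},{"dx": 0.75,"dy": 1},{"dx": 0.75,"dy": 1},{"dx": 0.75,"dy": 1},{"dx": 0.75,"dy": 1}])

```text
schema error: expected keys dx, dy, dz, rx, ry, rz
```

Request:
move_arm(targets=[{"dx": 0.7,"dy": 0.85,"dz": -0.5},{"dx": 0.7,"dy": 0.85,"dz": -1},{"dx": 0.6,"dy": 0.8,"dz": -1},{"dz": -1},{"dz": -1},{},{},{},{},{}])

```text
schema error: expected keys dx, dy, dz, rx, ry, rz
```

Request:
move_arm(claw=0, targets=[{"dx": 0.75,"dy": 1,"dz": 0,"rx": 0,"ry": 0,"rz": 0.105},{"dx": 0.75,"dy": 1,"dz": 0,"rx": 0,"ry": 0,"rz": 0.105},{"dx": 0.75,"dy": 1,"dz": 0,"rx": 0,"ry": 0,"rz": 0.105},{"dx": 0.75,"dy": 1,"dz": 0,"rx": 0,"ry": 0,"rz": 0.105},{"dx": 0.75,"dy": 1,"dz": 0,"rx": 0,"ry": 0,"rz": 0.105},{"dx": 0.75,"dy": 1,"dz": 0,"rx": 0,"ry": 0,"rz": 0.105},{"dx": 0.75,"dy": 1,"dz": 0,"rx": 0,"ry": 0,"rz": 0.105},{"dx": 0.75,"dy": 1,"dz": 0,"rx": 0,"ry": 0,"rz": 0.105},{"dx": 0.75,"dy": 1,"dz": 0,"rx": 0,"ry": 0,"rz": 0.105},{"dx": 0.75,"dy": 1,"dz": 0,"rx": 0,"ry": 0,"rz": 0.105}])

```text
t: 1.4
tcp_pos: [0.4495, -0.3166, 0.2311]
tool_rot: [0.882, 0.472, -0.0, -0.0]
force: [0.3, -0.8, 0.0]
finger_gap: -0.004
gripper_force: 0.0
```

Request:
move_arm(targets=[{"dx": 0.75,"dy": 1,"dz": 0,"rx": 0,"ry": 0,"rz": 0},{"dx": 0.75,"dy": 1,"dz": 0,"rx": 0,"ry": 0,"rz": 0},{"dx": 0.75,"dy": 1,"dz": 0,"rx": 0,"ry": 0,"rz": 0},{"dx": 0.75,"dy": 1,"dz": 0,"rx": 0,"ry": 0,"rz": 0},{"dx": 0.75,"dy": 1,"dz": 0,"rx": 0,"ry": 0,"rz": 0},{"dx": 0.75,"dy": 1,"dz": 0,"rx": 0,"ry": 0,"rz": 0},{"dx": 0.75,"dy": 1,"dz": 0,"rx": 0,"ry": 0,"rz": 0},{"dx": 0.75,"dy": 1,"dz": 0,"rx": 0,"ry": 0,"rz": 0},{"dx": 0.75,"dy": 1,"dz": 0,"rx": 0,"ry": 0,"rz": 0},{"dx": 0.75,"dy": 1,"dz": 0,"rx": 0,"ry": 0,"rz": 0}])

```text
t: 2.65
tcp_pos: [0.6369, -0.0667, 0.2309]
tool_rot: [0.882, 0.471, -0.0, -0.0]
force: [-0.5, -0.3, -0.3]
finger_gap: -0.002
gripper_force: 0.0
```

Request:
move_arm(targets=[{"dx": 0.65,"dy": 0.84,"dz": -0.8,"rx": 0,"ry": 0,"rz": 0},{"dx": 0.65,"dy": 0.84,"dz": -0.8,"rx": 0,"ry": 0,"rz": 0},{"dx": 0.65,"dy": 0.84,"dz": -0.8,"rx": 0,"ry": 0,"rz": 0},{"dx": 0,"dy": 0,"dz": -1,"rx": 0,"ry": 0,"rz": 0},{"dx": 0,"dy": 0,"dz": -1,"rx": 0,"ry": 0,"rz": 0},{"dx": 0,"dy": 0,"dz": -1,"rx": 0,"ry": 0,"rz": 0},{"dx": 0,"dy": 0,"dz": -1,"rx": 0,"ry": 0,"rz": 0},{"dx": 0,"dy": 0,"dz": -1,"rx": 0,"ry": 0,"rz": 0},{"dx": 0,"dy": 0,"dz": -1,"rx": 0,"ry": 0,"rz": 0},{"dx": 0,"dy": 0,"dz": -0.36,"rx": 0,"ry": 0,"rz": 0}])

```text
t: 3.9
tcp_pos: [0.6838, -0.0044, 0.0101]
tool_rot: [0.882, 0.471, -0.002, -0.001]
force: [-0.7, 0.4, 0.3]
finger_gap: -0.002
gripper_force: 0.0
```

```bash
python3 - <<'E'
from h import *
cv2.imwrite("pics/s1.png",cams.snapshot("scene")[130:330,170:450,::-1].repeat(2,0).repeat(2,1))
# path: tool rides on body point (d, 45+11) while block turns about COR at -c2/d along axis
d=60;rc=-2550/d
O=np.array([.5982,-.0255])*1000;a0=np.radians(-33.8)
e=lambda a:np.array([np.cos(a),np.sin(a)])
tool=np.array([686,-4.])
c=O.copy();N=10
for i in range(N+1):
    a=a0-np.radians(7)*i
    if i:
        p=c+rc*e(a+np.radians(7)); c=p-rc*e(a)
    w=c+d*e(a)+56*e(a+np.pi/2); print(i,np.round(w),np.round((w-tool)/25,2),np.round(c));tool=w
E
```

```text
0 [679. -12.] [-0.27 -0.33] [598. -26.]
1 [677. -26.] [-0.09 -0.56] [595. -30.]
2 [673. -40.] [-0.15 -0.55] [591. -33.]
3 [668. -53.] [-0.22 -0.53] [587. -37.]
4 [661. -66.] [-0.28 -0.5 ] [583. -39.]
5 [652. -77.] [-0.34 -0.46] [578. -41.]
6 [642. -87.] [-0.39 -0.41] [573. -43.]
7 [631. -97.] [-0.44 -0.36] [568. -44.]
8 [ 619. -104.] [-0.48 -0.31] [563. -44.]
9 [ 606. -110.] [-0.52 -0.24] [558. -44.]
10 [ 593. -115.] [-0.54 -0.18] [553. -43.]
```

View pics/s1.png

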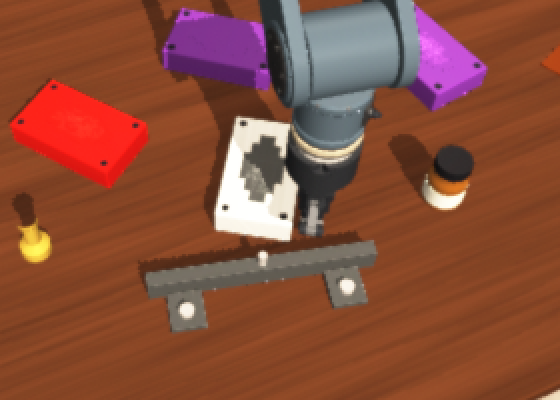

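The fingertips are down just left of the die's front end, at (312,220), clear of the fence. Starting the turning push.

Request:
move_arm(targets=[{"dx": -0.1,"dy": -0.16,"dz": 0,"rx": 0,"ry": 0,"rz": 0},{"dx": -0.1,"dy": -0.16,"dz": 0,"rx": 0,"ry": 0,"rz": 0},{"dx": -0.05,"dy": -0.28,"dz": 0,"rx": 0,"ry": 0,"rz": -0.117},{"dx": -0.05,"dy": -0.28,"dz": 0,"rx": 0,"ry": 0,"rz": -0.117},{"dx": -0.08,"dy": -0.27,"dz": 0,"rx": 0,"ry": 0,"rz": -0.117},{"dx": -0.08,"dy": -0.27,"dz": 0,"rx": 0,"ry": 0,"rz": -0.117},{"dx": -0.11,"dy": -0.27,"dz": 0,"rx": 0,"ry": 0,"rz": -0.117},{"dx": -0.11,"dy": -0.27,"dz": 0,"rx": 0,"ry": 0,"rz": -0.117},{"dx": -0.14,"dy": -0.25,"dz": 0,"rx": 0,"ry": 0,"rz": -0.117},{"dx": -0.14,"dy": -0.25,"dz": 0,"rx": 0,"ry": 0,"rz": -0.117}])

```text
t: 5.2
tcp_pos: [0.6628, -0.0666, 0.0136]
tool_rot: [0.97, 0.242, 0.002, 0.001]
force: [1.9, 1.3, -1.3]
finger_gap: -0.001
gripper_force: 1.1
```

```bash
python3 - <<'E'
from h import *
a=cams.snapshot("scene")[130:330,170:450];b=cams.snapshot("top")[110:310,170:390]
cv2.imwrite("pics/s2.png",np.hstack([a,b])[:,:,::-1].repeat(2,0)[:, :].repeat(2,1)[:, :1000][:, 200:] if 0 else cv2.resize(np.hstack([a[:,60:],b])[:,:,::-1],None,fx=1.8,fy=1.8))
E
```

```text
(no output)
```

View pics/s2.png

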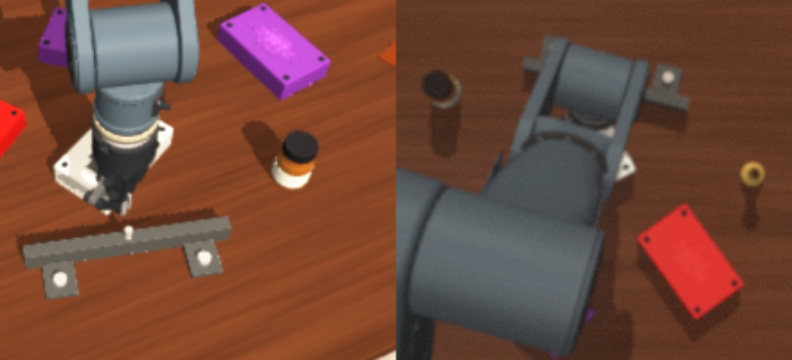

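The scene view shows the die turning with the fingers, its front face still clear of the fence. Continuing the arc.

Request:
move_arm(targets=[{"dx": -0.17,"dy": -0.23,"dz": 0,"rx": 0,"ry": 0,"rz": -0.117},{"dx": -0.17,"dy": -0.23,"dz": 0,"rx": 0,"ry": 0,"rz": -0.117},{"dx": -0.2,"dy": -0.2,"dz": 0,"rx": 0,"ry": 0,"rz": -0.117},{"dx": -0.2,"dy": -0.2,"dz": 0,"rx": 0,"ry": 0,"rz": -0.117},{"dx": -0.22,"dy": -0.18,"dz": 0,"rx": 0,"ry": 0,"rz": -0.117},{"dx": -0.22,"dy": -0.18,"dz": 0,"rx": 0,"ry": 0,"rz": -0.117},{"dx": -0.24,"dy": -0.15,"dz": 0,"rx": 0,"ry": 0,"rz": -0.117},{"dx": -0.24,"dy": -0.15,"dz": 0,"rx": 0,"ry": 0,"rz": -0.117},{"dx": -0.26,"dy": -0.12,"dz": 0,"rx": 0,"ry": 0,"rz": -0.117},{"dx": -0.26,"dy": -0.12,"dz": 0,"rx": 0,"ry": 0,"rz": -0.117}])

```text
t: 6.55
tcp_pos: [0.609, -0.111, 0.0136]
tool_rot: [0.998, -0.061, 0.003, 0.001]
force: [1.7, 1.0, -0.6]
finger_gap: -0.002
gripper_force: 1.4
```

Request:
move_arm(targets=[{"dx": -0.27,"dy": -0.09,"dz": 0,"rx": 0,"ry": 0,"rz": -0.117},{"dx": -0.27,"dy": -0.09,"dz": 0,"rx": 0,"ry": 0,"rz": -0.117},{"dx": 0.5,"dy": -0.12,"dz": 0,"rx": 0,"ry": 0,"rz": 0},{"dx": 0,"dy": 0,"dz": 1,"rx": 0,"ry": 0,"rz": 0},{"dx": 0,"dy": 0,"dz": 1,"rx": 0,"ry": 0,"rz": 0},{"dx": 0,"dy": -0.5,"dz": 1,"rx": 0,"ry": 0,"rz": 0},{"dx": 0,"dy": -1,"dz": 1,"rx": 0,"ry": 0,"rz": 0},{"dx": -0.5,"dy": -1,"dz": 0.5,"rx": 0,"ry": 0,"rz": 0},{"dx": -1,"dy": -1,"dz": 0.5,"rx": 0,"ry": 0,"rz": 0},{"dx": -1,"dy": -1,"dz": 0,"rx": 0,"ry": 0,"rz": 0}])

```text
t: 7.8
tcp_pos: [0.5445, -0.2316, 0.1391]
tool_rot: [0.993, -0.12, 0.002, 0.001]
force: [-0.2, 0.3, -0.3]
finger_gap: 0.001
gripper_force: 0.0
```

Request:
move_arm(claw=100, targets=[{"dx": -1,"dy": -1,"dz": 0,"rx": 0,"ry": 0,"rz": 0},{"dx": -1,"dy": -1,"dz": 0,"rx": 0,"ry": 0,"rz": 0},{"dx": -1,"dy": -1,"dz": 0,"rx": 0,"ry": 0,"rz": 0},{"dx": -0.5,"dy": -1,"dz": 0,"rx": 0,"ry": 0,"rz": 0},{"dx": 0,"dy": -1,"dz": 0,"rx": 0,"ry": 0,"rz": 0},{"dx": 0,"dy": 0,"dz": 0,"rx": 0,"ry": 0,"rz": 0},{"dx": 0,"dy": 0,"dz": 0,"rx": 0,"ry": 0,"rz": 0},{"dx": 0,"dy": 0,"dz": 0,"rx": 0,"ry": 0,"rz": 0},{"dx": 0,"dy": 0,"dz": 0,"rx": 0,"ry": 0,"rz": 0},{"dx": 0,"dy": 0,"dz": 0,"rx": 0,"ry": 0,"rz": 0}])

```text
t: 9.05
tcp_pos: [0.456, -0.3546, 0.1374]
tool_rot: [0.993, -0.121, -0.0, -0.0]
force: [0.2, -0.3, 0.2]
finger_gap: 1.006
gripper_force: 0.0
```

```bash
python3 - <<'E'
from h import *
im=cams.snapshot("top");m=cams.camera_model("top")
d=rect(im,m,"die",(205,165,325,265),.036);print(d[:3])
x=np.array([.9703,-.2419]);y=-x[::-1]*[1,-1];y=np.array([.2419,.9703]);r=d[0]-[703,-78];print("fence frame",r@x,r@y)
cv2.drawContours(im,cv2.findContours(d[3],0,1)[0],-1,(0,255,0),1)
cv2.imwrite("pics/t3.png",cv2.resize(im[110:320,150:430,::-1],None,fx=2.5,fy=2.5))
E
```

```text
(array([555.29162598, -41.8712616 ]), [92.2831039428711, 152.52723693847656], np.float32(76.509415))
fence frame -152.06097713470461 -0.6749408035278321
```

View pics/t3.png

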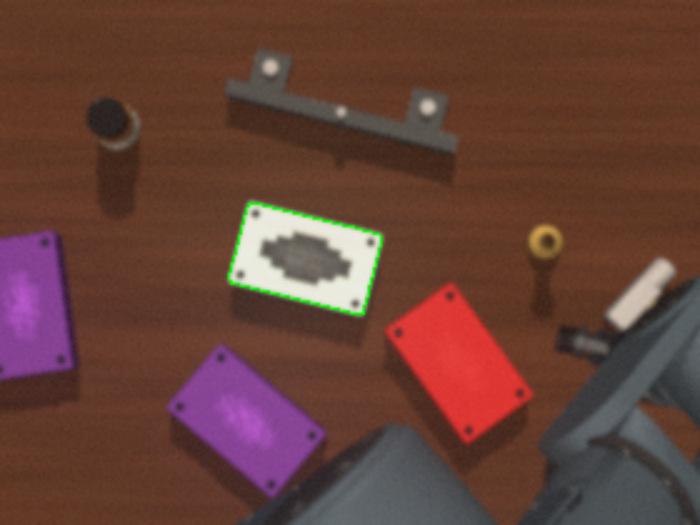

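The die now lies parallel to the fence (76.5° against 76.0°), at fence coordinates (-152, -0.7) mm. The jar at (108,118) and stamp at (545,241) are unmoved. Next I go behind it with open fingers.

Request:
move_arm(targets=[{"dx": 0.125,"dy": 1,"dz": 0,"rx": 0,"ry": 0,"rz": 0},{"dx": 0.125,"dy": 1,"dz": 0,"rx": 0,"ry": 0,"rz": 0},{"dx": 0.125,"dy": 1,"dz": 0,"rx": 0,"ry": 0,"rz": 0},{"dx": 0.125,"dy": 1,"dz": 0,"rx": 0,"ry": 0,"rz": 0},{"dx": 0.125,"dy": 1,"dz": 0,"rx": 0,"ry": 0,"rz": 0},{"dx": 0.125,"dy": 1,"dz": 0,"rx": 0,"ry": 0,"rz": 0},{"dx": 0.125,"dy": 1,"dz": 0,"rx": 0,"ry": 0,"rz": 0},{"dx": 0.125,"dy": 1,"dz": 0,"rx": 0,"ry": 0,"rz": 0},{"dx": 0.125,"dy": 1,"dz": 0,"rx": 0,"ry": 0,"rz": 0},{"dx": 0.125,"dy": 1,"dz": 0,"rx": 0,"ry": 0,"rz": 0}])

```text
t: 10.35
tcp_pos: [0.4863, -0.1023, 0.1374]
tool_rot: [0.993, -0.121, -0.0, -0.0]
force: [0.2, 0.1, 1.0]
finger_gap: 1.0
gripper_force: 0.0
```

Request:
move_arm(targets=[{"dx": 0,"dy": 0.8,"dz": 0,"rx": 0,"ry": 0,"rz": 0},{"dx": 0,"dy": 0.8,"dz": 0,"rx": 0,"ry": 0,"rz": 0},{"dx": 0,"dy": 0.8,"dz": 0,"rx": 0,"ry": 0,"rz": 0},{"dx": 0,"dy": 0.78,"dz": 0,"rx": 0,"ry": 0,"rz": 0},{"dx": 0,"dy": 0,"dz": -1,"rx": 0,"ry": 0,"rz": 0},{"dx": 0,"dy": 0,"dz": -1,"rx": 0,"ry": 0,"rz": 0},{"dx": 0,"dy": 0,"dz": -1,"rx": 0,"ry": 0,"rz": 0},{"dx": 0,"dy": 0,"dz": -1,"rx": 0,"ry": 0,"rz": 0},{"dx": 0,"dy": 0,"dz": -1,"rx": 0,"ry": 0,"rz": 0},{"dx": 0,"dy": 0,"dz": -0.4,"rx": 0,"ry": 0,"rz": 0}])

```text
t: 11.6
tcp_pos: [0.4856, -0.024, 0.0014]
tool_rot: [0.993, -0.121, -0.001, -0.0]
force: [0.6, -0.7, 0.1]
finger_gap: 1.0
gripper_force: 0.0
```

Request:
move_arm(targets=[{"dx": 0.31,"dy": -0.077,"dz": 0,"rx": 0,"ry": 0,"rz": 0},{"dx": 0.31,"dy": -0.077,"dz": 0,"rx": 0,"ry": 0,"rz": 0},{"dx": 0.31,"dy": -0.077,"dz": 0,"rx": 0,"ry": 0,"rz": 0},{"dx": 0.31,"dy": -0.077,"dz": 0,"rx": 0,"ry": 0,"rz": 0},{"dx": 0.31,"dy": -0.077,"dz": 0,"rx": 0,"ry": 0,"rz": 0},{"dx": 0.31,"dy": -0.077,"dz": 0,"rx": 0,"ry": 0,"rz": 0},{"dx": 0.31,"dy": -0.077,"dz": 0,"rx": 0,"ry": 0,"rz": 0},{"dx": 0.31,"dy": -0.077,"dz": 0,"rx": 0,"ry": 0,"rz": 0},{"dx": 0.31,"dy": -0.077,"dz": 0,"rx": 0,"ry": 0,"rz": 0},{"dx": 0.31,"dy": -0.077,"dz": 0,"rx": 0,"ry": 0,"rz": 0}])

```text
t: 12.85
tcp_pos: [0.5607, -0.0436, 0.003]
tool_rot: [0.993, -0.121, -0.004, -0.001]
force: [-7.3, 1.5, 4.9]
finger_gap: 1.003
gripper_force: 3.9
```

Request:
move_arm(targets=[{"dx": 0.12,"dy": -0.03,"dz": 0,"rx": 0,"ry": 0,"rz": 0},{"dx": 0.12,"dy": -0.03,"dz": 0,"rx": 0,"ry": 0,"rz": 0},{"dx": 0.12,"dy": -0.03,"dz": 0,"rx": 0,"ry": 0,"rz": 0},{"dx": 0.12,"dy": -0.03,"dz": 0,"rx": 0,"ry": 0,"rz": 0},{"dx": 0.12,"dy": -0.03,"dz": 0,"rx": 0,"ry": 0,"rz": 0},{"dx": 0.12,"dy": -0.03,"dz": 0,"rx": 0,"ry": 0,"rz": 0},{"dx": 0.12,"dy": -0.03,"dz": 0,"rx": 0,"ry": 0,"rz": 0},{"dx": 0.12,"dy": -0.03,"dz": 0,"rx": 0,"ry": 0,"rz": 0},{"dx": 0.12,"dy": -0.03,"dz": 0,"rx": 0,"ry": 0,"rz": 0},{"dx": 0.12,"dy": -0.03,"dz": 0,"rx": 0,"ry": 0,"rz": 0}])

```text
t: 14.1
tcp_pos: [0.5908, -0.0511, 0.003]
tool_rot: [0.993, -0.121, -0.004, -0.001]
force: [-7.3, 2.6, 4.1]
finger_gap: 0.998
gripper_force: 4.0
```

Request:
move_arm(targets=[{"dx": 0.05,"dy": -0.0125,"dz": 0,"rx": 0,"ry": 0,"rz": 0},{"dx": 0.05,"dy": -0.0125,"dz": 0,"rx": 0,"ry": 0,"rz": 0},{"dx": 0.05,"dy": -0.0125,"dz": 0,"rx": 0,"ry": 0,"rz": 0},{"dx": 0.05,"dy": -0.0125,"dz": 0,"rx": 0,"ry": 0,"rz": 0},{"dx": 0.05,"dy": -0.0125,"dz": 0,"rx": 0,"ry": 0,"rz": 0},{"dx": 0.05,"dy": -0.0125,"dz": 0,"rx": 0,"ry": 0,"rz": 0},{"dx": 0.05,"dy": -0.0125,"dz": 0,"rx": 0,"ry": 0,"rz": 0},{"dx": 0.05,"dy": -0.0125,"dz": 0,"rx": 0,"ry": 0,"rz": 0},{"dx": 0.03,"dy": -0.0075,"dz": 0,"rx": 0,"ry": 0,"rz": 0},{"dx": 0,"dy": 0,"dz": 0,"rx": 0,"ry": 0,"rz": 0}])

```text
t: 15.35
tcp_pos: [0.6019, -0.0539, 0.003]
tool_rot: [0.993, -0.121, -0.004, -0.001]
force: [-7.8, 2.3, 4.1]
finger_gap: 1.0
gripper_force: 3.8
```

Still only sliding friction, so I'll creep forward.

Request:
move_arm(targets=[{"dx": 0.03,"dy": -0.0075,"dz": 0,"rx": 0,"ry": 0,"rz": 0},{"dx": 0.03,"dy": -0.0075,"dz": 0,"rx": 0,"ry": 0,"rz": 0},{"dx": 0.03,"dy": -0.0075,"dz": 0,"rx": 0,"ry": 0,"rz": 0},{"dx": 0.03,"dy": -0.0075,"dz": 0,"rx": 0,"ry": 0,"rz": 0},{"dx": 0,"dy": 0,"dz": 0,"rx": 0,"ry": 0,"rz": 0},{"dx": 0,"dy": 0,"dz": 0,"rx": 0,"ry": 0,"rz": 0},{"dx": 0,"dy": 0,"dz": 0,"rx": 0,"ry": 0,"rz": 0},{"dx": 0,"dy": 0,"dz": 0,"rx": 0,"ry": 0,"rz": 0},{"dx": 0,"dy": 0,"dz": 0,"rx": 0,"ry": 0,"rz": 0},{"dx": 0,"dy": 0,"dz": 0,"rx": 0,"ry": 0,"rz": 0}])

```text
t: 16.6
tcp_pos: [0.6048, -0.0546, 0.003]
tool_rot: [0.993, -0.121, -0.004, -0.001]
force: [-7.6, 1.7, 4.0]
finger_gap: 1.004
gripper_force: 3.8
```

Request:
move_arm(targets=[{"dx": 0.03,"dy": -0.0075,"dz": 0,"rx": 0,"ry": 0,"rz": 0},{"dx": 0.03,"dy": -0.0075,"dz": 0,"rx": 0,"ry": 0,"rz": 0},{"dx": 0.03,"dy": -0.0075,"dz": 0,"rx": 0,"ry": 0,"rz": 0},{"dx": 0,"dy": 0,"dz": 0,"rx": 0,"ry": 0,"rz": 0},{"dx": 0,"dy": 0,"dz": 0,"rx": 0,"ry": 0,"rz": 0},{"dx": 0,"dy": 0,"dz": 0,"rx": 0,"ry": 0,"rz": 0},{"dx": 0,"dy": 0,"dz": 0,"rx": 0,"ry": 0,"rz": 0},{"dx": 0,"dy": 0,"dz": 0,"rx": 0,"ry": 0,"rz": 0},{"dx": 0,"dy": 0,"dz": 0,"rx": 0,"ry": 0,"rz": 0},{"dx": 0,"dy": 0,"dz": 0,"rx": 0,"ry": 0,"rz": 0}])

```text
t: 17.85
tcp_pos: [0.6049, -0.0546, 0.003]
tool_rot: [0.993, -0.121, -0.006, -0.001]
force: [-10.8, 2.1, 8.0]
finger_gap: 0.999
gripper_force: 5.6
```

The tool has stalled while the force rises, so the block has met the fence. A little more press will square it up.

Request:
move_arm(targets=[{"dx": 0.03,"dy": -0.0075,"dz": 0,"rx": 0,"ry": 0,"rz": 0},{"dx": 0.03,"dy": -0.0075,"dz": 0,"rx": 0,"ry": 0,"rz": 0},{"dx": 0.03,"dy": -0.0075,"dz": 0,"rx": 0,"ry": 0,"rz": 0},{"dx": 0.03,"dy": -0.0075,"dz": 0,"rx": 0,"ry": 0,"rz": 0},{"dx": 0,"dy": 0,"dz": 0,"rx": 0,"ry": 0,"rz": 0},{"dx": 0,"dy": 0,"dz": 0,"rx": 0,"ry": 0,"rz": 0},{"dx": 0,"dy": 0,"dz": 0,"rx": 0,"ry": 0,"rz": 0},{"dx": 0,"dy": 0,"dz": 0,"rx": 0,"ry": 0,"rz": 0},{"dx": 0,"dy": 0,"dz": 0,"rx": 0,"ry": 0,"rz": 0},{"dx": 0,"dy": 0,"dz": 0,"rx": 0,"ry": 0,"rz": 0}])

```text
t: 19.1
tcp_pos: [0.6048, -0.0545, 0.0029]
tool_rot: [0.993, -0.121, -0.01, -0.001]
force: [-16.6, 3.5, 12.6]
finger_gap: 0.999
gripper_force: 8.2
```

Request:
move_arm(targets=[{"dx": -0.1,"dy": 0.025,"dz": 0,"rx": 0,"ry": 0,"rz": 0},{"dx": -0.2,"dy": 0.05,"dz": 0,"rx": 0,"ry": 0,"rz": 0},{"dx": -0.5,"dy": 0.125,"dz": 0,"rx": 0,"ry": 0,"rz": 0},{"dx": -0.5,"dy": 0.125,"dz": 0,"rx": 0,"ry": 0,"rz": 0},{"dx": 0,"dy": 0,"dz": 1,"rx": 0,"ry": 0,"rz": 0},{"dx": 0,"dy": 0,"dz": 1,"rx": 0,"ry": 0,"rz": 0},{"dx": 0,"dy": 0,"dz": 1,"rx": 0,"ry": 0,"rz": 0},{"dx": 0,"dy": 0,"dz": 1,"rx": 0,"ry": 0,"rz": 0},{"dx": 0,"dy": 0,"dz": 1,"rx": 0,"ry": 0,"rz": 0},{"dx": 0,"dy": -1,"dz": 1,"rx": 0,"ry": 0,"rz": 0}])

```text
t: 20.35
tcp_pos: [0.5805, -0.0728, 0.1532]
tool_rot: [0.993, -0.12, -0.0, -0.0]
force: [0.7, 0.0, -0.2]
finger_gap: 1.0
gripper_force: 0.0
```

Request:
move_arm(targets=[{"dx": -0.5,"dy": -1,"dz": 0,"rx": 0,"ry": 0,"rz": 0},{"dx": -0.5,"dy": -1,"dz": 0,"rx": 0,"ry": 0,"rz": 0},{"dx": -0.5,"dy": -1,"dz": 0,"rx": 0,"ry": 0,"rz": 0},{"dx": -0.5,"dy": -1,"dz": 0,"rx": 0,"ry": 0,"rz": 0},{"dx": -0.5,"dy": -1,"dz": 0,"rx": 0,"ry": 0,"rz": 0},{"dx": -0.5,"dy": -1,"dz": 0,"rx": 0,"ry": 0,"rz": 0},{"dx": -0.5,"dy": -1,"dz": 0,"rx": 0,"ry": 0,"rz": 0},{"dx": -0.5,"dy": -1,"dz": 0,"rx": 0,"ry": 0,"rz": 0},{"dx": 0,"dy": -1,"dz": 0,"rx": 0,"ry": 0,"rz": 0},{"dx": 0,"dy": -1,"dz": 0,"rx": 0,"ry": 0,"rz": 0}])

```text
t: 21.6
tcp_pos: [0.4815, -0.3254, 0.1525]
tool_rot: [0.993, -0.122, 0.001, 0.0]
force: [-0.4, 0.1, 0.7]
finger_gap: 1.0
gripper_force: 0.0
```

```bash
python3 - <<'E'
from h import *
im=cams.snapshot("top");m=cams.camera_model("top")
d=rect(im,m,"die",(225,159,325,230),.036);print(d[:3])
x=np.array([.9703,-.2419]);y=np.array([.2419,.9703]);r=d[0]-[703,-78];print("fence frame",r@x,r@y)
cv2.drawContours(im,cv2.findContours(d[3],0,1)[0],-1,(0,255,0),1)
cv2.imwrite("pics/t4.png",cv2.resize(im[120:250,180:390,::-1],None,fx=3.5,fy=3.5,interpolation=cv2.INTER_CUBIC))
E
```

```text
(array([659.73730469, -68.03504181]), [92.63787078857422, 152.01170349121094], np.float32(76.38441))
fence frame -44.38831664810181 -0.7962470634460459
```

View pics/t4.png

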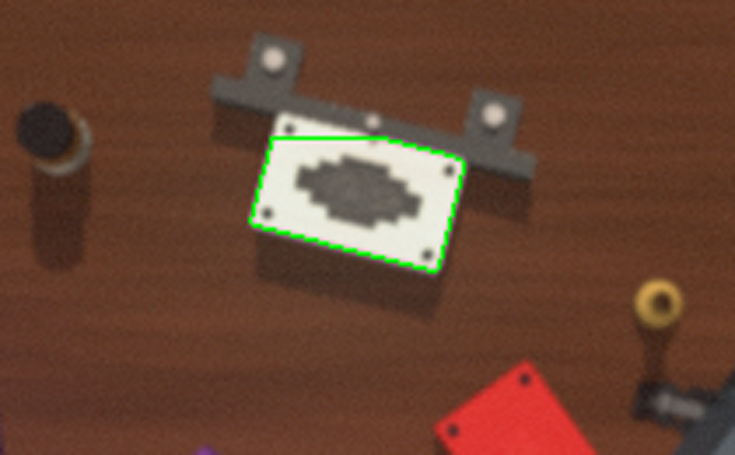

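The die lies flush against the fence, with its diamond centred under the pin at (372,121). The mask window clipped one corner, but the other three corners fix the rectangle, at fence coordinates (-44, -1) mm and parallel to 0.4°. The jar and stamp are unmoved and the gripper is clear.

```bash
python3 -c "
from station import order;print(order.sign_off())"
```

```text
the job is handed in; nothing more can be done
None
```

I pushed the die block flush against the fence, about 1 mm off the pin and parallel to within half a degree by the last top-view measurement, with the jar and stamp still in place and the mallet never approached; it is let go and handed in at about 22 s, but the hand-in returned no verdict.

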